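# Tip the lumber load out of its pocket and lay it on the flat car

## Robot

A 6-joint arm with a two-finger parallel gripper is mounted at the origin on the work surface. World frame = base frame: x ahead of the robot, y to its left, z up, the work surface at z = 0. Lengths are in m, angles in rad, forces in N, time in s.
With the tool pointing down it reaches from about 0.35 to 0.775 m from the base axis. Payload 5.5 kg.
Tool frame: the origin (TCP) lies on the centre line of the jaws, within the pads' length; the fingertips stand 11 mm ahead of it and the grasp point (between the pads) lies 8 mm behind it (env.tip_extent is the distance from the TCP to the fingertips, in m); z points along the fingers, y is the line along which they close (so a half turn about z gives the same grasp; the last joint's range is limited). The gripper opens to 85 mm and grips with 20 to 120 N. Pads are 22 mm wide; open, the fingers measure 114 mm over their backs; the gripper's body (76 mm by 85 mm) begins 54 mm behind the grasp point. The pads swing forward as they close: fully open they stand 13 mm farther back than shut.
Start: joints at [-1.389, 0.313, 0.046, 1.304, 0, 1.431], TCP at [0.182, -0.546, 0.242] pointing down, gripper open.
Joint ranges: [-2.76, 2.76], [-0.86, 1.69], [-1.03, 1.26], [-2.2, 2.34], [-1.47, 1.5], [-3.14, 3.14]. Speed limits (rad/s): [2.57, 2.57, 3.14, 3.14, 3.14, 3.14].

## Interface

Orientations are given as a unit quaternion [w, x, y, z].
In Python, from workcell import env gives the robot as it stands.
- The arm moves only by the shell command python3 -m jog 'ROWS' [FORCE]. ROWS is JSON, a list of rows, each a list of 5 numbers: the gripper's target within -1 to 1 (shut at 1, half-way at 0, fully open at -1), then the shift along the tool's x, y, z in m, then the turn about the tool's z in degrees. In form: [[fingers, tx, ty, tz, turn], ...]. A call has 1 to 5 rows; each row shifts and turns the commanded pose from where the row before left it, along the tool's axes as they then stand; what a row does not reach is not made up. A row lasts 1/12 s, in which the tool goes at most 41.7 mm and 7.16 degrees, less where a joint would pass 70% of its speed; a pose out of reach is approached as far as the arm can. A call is refused whole if a number of a shift passes 0.0417 or a number of a turn 7.16, either way. A call with a gripper value outside its range is refused whole. The fingers move at their own pace and stop on an object; FORCE is the grip in N (left out, the last holds). Time passes only in rows, so rows that do not move let the fingers close. It gives the time, the measured TCP pose, the force, the opening and the grip force at its end, in the units of the state.
- env.get_state(): the state, without advancing time (a new reading comes with each control period).
- env.read_camera(name): name is "side" or "top" or "wrist"; returns a dict with "img" (420x560x3 uint8, red, green, blue), "fov_y" (degrees; the focal length in pixels is half the picture's height over the tangent of half this angle, whatever the lens; pixels are square), "cx", "cy" (the principal point, pixels), "T" (4x4, takes a point from camera to world coordinates). Camera axes: x right, y up, looking along -z (the intrinsics and any distortion apply to the point x, -y, -z); pixel columns grow to the right and rows downward; lengths in m; the calibration is good to about 2 mm. A picture is of the moment at which its call begins. There is no depth.
- env.hand_in(): hands the job in; it is judged then, once.
The state is a dict: "clock": time; "joint_pos": joint angles; "qvel": joint speeds; "tau": joint torques, N m; "tcp_pos": TCP position; "orientation": TCP orientation; "wrist_force": force on the tool from outside, world axes, zero at the start; "ft_torque": the same for the moment, N m; "finger_gap": finger opening in m; "grip_force": force on a finger pad.
Only numpy, scipy, OpenCV 4.12 (cv2) and the standard library are available. Lean on these libraries where they do the work, as an engineer would, in place of code of your own. Each camera call takes 0.05 s, during which the arm holds its last target. There are 200 camera calls.

## Task

Load the model flat car on the display track: in the storage tray, press down the end of the lumber bundle at its pocket's thumb notch so that the other end tips up, then lift it out with the gripper and lay it down flat, lengthwise and centred, across the car's two cross bearers. Lay it, do not drop it; do not shove the car along its track, and leave the girders and everything else where they are.

Things in the scene. Friction and masses are not known exactly. Their poses are not given: they have to be found in the camera images.
- lumber: The load: a bundle of light wooden boards with three dark straps, one rigid block 140 x 44 x 22 mm, 50 to 90 g; x along its length, z up through its top. Origin: centre of its underside. It lies in one of the tray's two long pockets, its top flush with the tray's top, its -x end at the thumb notch, its middle 2.5 mm to the +x side of the ridge in the pocket's floor.
- press_spot (a point): Point on the lumber's top, on its centre line, 50 mm to the -x (notch) side of its middle. Pressed straight down about 20 mm here (next to no force; a stop when it lies on the slope) the bundle rocks over the ridge onto the sloping floor and stays there, notch end down by 27 degrees, when let go; it may slide a few mm down the slope.
- raised_spot (a point): Point on the lumber's top, on its centre line, 50 mm to the +x side of its middle, 20 mm from its +x end. Once tipped, this end stands out of the tray: at this point the bundle's sides are free of the pocket down to 15 mm below its top, so it can be gripped across its 44 mm width, square to its slope, with the fingertips 12 mm below its top.
- tray: Grey moulded tray, fixed, 190 (x) x 200 (y) x 66 mm high; origin: centre of its underside. Two long pockets along x, 48 mm wide, at y = 0 and -62 mm, x = -76 to +74 mm: one holds the lumber, the other the girders (it varies). Wall at the -x end (facing the robot): a thumb notch per pocket, 48 mm wide, 18 mm deep. At y = +62 mm a shallow bay.
- ridge0 (a point): Middle of the ridge in the floor of the pocket at the tray's y = 0, 44 mm above the table. From here the floor is level towards the tray's +x and slopes down at 27 degrees towards -x, to the notch end. The pocket at y = -62 mm is the same. A load has about 8 mm of room at the notch end, 1.5 to 2 mm at the other end and sides.
- car_bed (a point): Where the load goes: the middle of the flat car, level with the tops of its two cross bearers, 44 mm above the table. x along car and track, z up. Deck 262 x 66 mm, 40 mm above the table; the bearers stand 4 mm above it, 8 x 60 mm, 45 mm either side of the middle. The car rolls along its track at a push of 0.25 N. The lumber may point either way along the car.
- girders: Another load: two dark steel I-beams side by side, 140 x 44 x 22 mm, flush in the tray's other long pocket. Origin: centre of its underside. To be left alone.
- spare_truck: Spare four-wheel truck, about 56 x 47 x 20 mm, in the tray's shallow bay. Bystander.
- glue: Glue bottle, 32 mm across, 75 mm high, standing between tray and track; origin at its foot. Bystander.
- screwdriver: Screwdriver, 150 mm long, lying between tray and track. Bystander.
- mug: White mug, 80 mm across, 92 mm high, left of the tray; origin at its foot. Bystander.
- parts_box: Closed card box, 75 x 110 x 28 mm, beyond the tray. Bystander.
- tin: Round flat tin, 69 mm across, 22 mm high, beyond the screwdriver. Bystander.
Not all that is in view belongs to the job. Of the things like the lumber, leave any that is red; of the rest the smaller one is meant.

How it is judged:
By the outcome, as a careful person would: the job done as asked, in the order asked, and still so for the second after the job is handed in, with the robot touching nothing.
It also fails if it takes over 48 s, if anything falls off the work surface, if the arm or the gripper's body presses on something with over 40 N, if the wrist force passes 120 N, or if a joint passes its speed limit or range.

## Working session

There is one attempt and no reset: what is moved stays moved. The work goes in short steps, Python scripts to look and compute and a shell command to move; the robot and the scene stay as the last step left them, time stands still between calls to the robot, and variables do not carry over. Pictures are saved under pics/ and viewed, at most 10 in all, crops included, and the job is handed in when it is done.

```bash
mkdir -p pics; ls
cat > h.py <<'E'
import numpy as np,cv2
from workcell import env
def cam(n,save=None):
    c=env.read_camera(n)
    if save: cv2.imwrite('pics/'+save,c['img'][:,:,::-1])
    np.savez('/tmp/'+n+'.npz',**{k:v for k,v in c.items() if not isinstance(v,(str,type(None)))})
    return c
def ray(c,u,v):
    f=210/np.tan(np.radians(float(c['fov_y']))/2)
    d=np.array([(u-c['cx'])/f,-(v-c['cy'])/f,-1.]);T=np.array(c['T'])
    return T[:3,3],T[:3,:3]@d
def onz(c,u,v,z):
    o,d=ray(c,u,v);return o+d*(z-o[2])/d[2]
def proj(c,p):
    f=210/np.tan(np.radians(float(c['fov_y']))/2);T=np.array(c['T'])
    q=T[:3,:3].T@(np.array(p)-T[:3,3]);return c['cx']+f*q[0]/-q[2],c['cy']+f*q[1]/q[2]
E
python3 - <<'E'
from h import *
for n in('top','side'):
    c=cam(n,n+'0.png');print(n,[(k,np.round(v,3).tolist() if not isinstance(v,str) else v) for k,v in c.items() if k!='img'])
print(env.get_state())
E
```

```text
pics
top [('fov_y', 52.858), ('cx', 285.613), ('cy', 215.104), ('T', [[0.0, 0.994, -0.11, 0.408], [-1.0, 0.001, 0.007, 0.113], [0.007, 0.11, 0.994, 1.095], [0.0, 0.0, 0.0, 1.0]])]
side [('fov_y', 44.748), ('cx', 273.925), ('cy', 214.426), ('T', [[-0.688, 0.344, -0.64, -0.159], [-0.726, -0.315, 0.611, 0.76], [0.009, 0.885, 0.466, 0.602], [0.0, 0.0, 0.0, 1.0]])]
{'clock': 0.1, 'joint_pos': array([-1.38857615e+00,  3.13918580e-01,  4.50986415e-02,  1.30361747e+00,
        9.56815373e-06,  1.43124778e+00]), 'qvel': array([ 4.96651631e-05, -2.53274465e-03,  2.05411879e-03, -2.64808323e-04,
       -6.07260598e-04,  5.03020388e-04]), 'tau': array([ 1.61208696e-03, -4.81726456e+01,  2.99243206e+01,  1.27275428e-02,
       -2.46865029e-04,  1.47443546e-05]), 'tcp_pos': array([ 0.18178168, -0.54504402,  0.24150434]), 'orientation': array([-8.20453934e-04,  9.87085671e-01,  1.60191149e-01, -1.27225460e-05]), 'wrist_force': array([-0.60185258, -0.20647304, -0.28954015]), 'ft_torque': array([-0.03111131, -0.01714474, -0.03367957]), 'grip_force': 0.0, 'finger_gap': 0.08568188450394192}
```

View pics/top0.png

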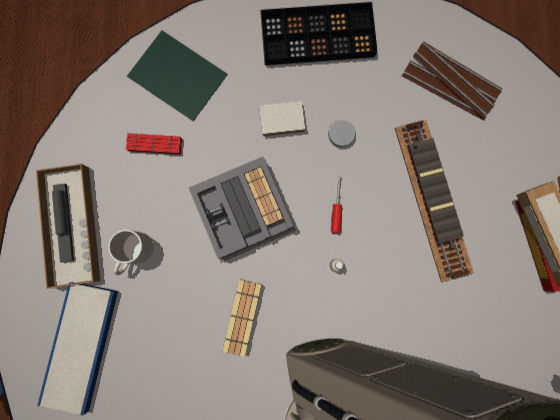

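View pics/side0.png

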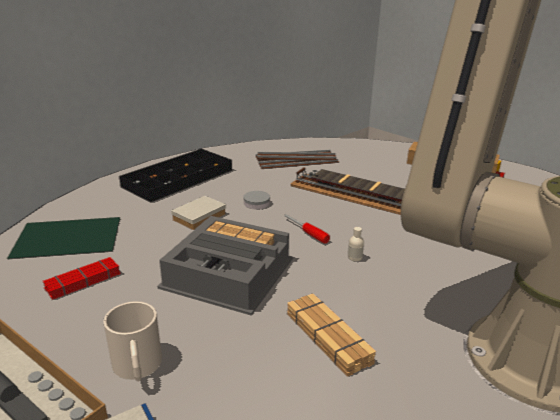

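Candidates in the top view: the red bundle (154,144) is excluded by its colour. The wooden bundle on the table (243,317) is about 78 px long. The wooden bundle in the tray's right-hand pocket (264,194) is about 58 px long, so it is the smaller one and I choose it. The car is at (436,190), with its two pale bearers at (432,174) and (441,207). I'll check the choice in one close crop.

```bash
cat > m.py <<'E'
from h import *
c=dict(np.load('/tmp/top.npz'));img=c['img']
hsv=cv2.cvtColor(img,cv2.COLOR_RGB2HSV)
m=((hsv[...,0]>8)&(hsv[...,0]<28)&(hsv[...,1]>80)&(hsv[...,2]>130)).astype(np.uint8)
def blob(x0,y0,x1,y1,z,close=5,big=True):
    s=np.zeros_like(m);s[y0:y1,x0:x1]=m[y0:y1,x0:x1]
    s=cv2.morphologyEx(s,cv2.MORPH_CLOSE,np.ones((close,close)))
    cs,_=cv2.findContours(s,cv2.RETR_EXTERNAL,cv2.CHAIN_APPROX_NONE)
    k=max(cs,key=cv2.contourArea)
    P=np.array([onz(c,u,v,z)[:2] for u,v in k[:,0]],np.float32)*1000
    r=cv2.minAreaRect(P);return np.round(cv2.boxPoints(r)).tolist(),np.round(r[0],1),np.round(r[1],1),round(r[2],1)
print('lum',blob(238,155,292,235,.066)); print('table',blob(215,270,270,365,.022))
m=((hsv[...,2]>150)&(hsv[...,0]>12)&(hsv[...,0]<32)&(hsv[...,1]>60)).astype(np.uint8)
print('b1',blob(415,165,450,185,.044,3));print('b2',blob(420,197,460,217,.044,3))
a=cv2.resize(img[145:265,180:310],None,fx=4.6,fy=4.6,interpolation=2);b=cv2.resize(img[110:290,390:480],None,fx=3.06,fy=3.06,interpolation=2)
h=min(a.shape[0],b.shape[0]);o=np.hstack([a[:h,:],b[:h,:200*1]]);cv2.imwrite('pics/crop1.png',o[:,:,::-1]);print(o.shape)
E
python3 m.py
```

```text
lum ([[497.0, 154.0], [514.0, 114.0], [642.0, 170.0], [625.0, 209.0]], array([569.6, 161.6]), array([140.1,  43.1]), 23.3)
table ([[176.0, 207.0], [352.0, 166.0], [365.0, 221.0], [189.0, 262.0]], array([270.5, 214.2]), array([ 56.4, 180.3]), 76.9)
b1 ([[622.0, -236.0], [638.0, -293.0], [645.0, -291.0], [630.0, -234.0]], array([ 633.8, -263.3]), array([ 7.9, 58.7]), 14.9)
b2 ([[536.0, -258.0], [550.0, -315.0], [558.0, -313.0], [543.0, -256.0]], array([ 546.7, -285.7]), array([ 7.9, 58.8]), 14.0)
(551, 798, 3)
```

View pics/crop1.png

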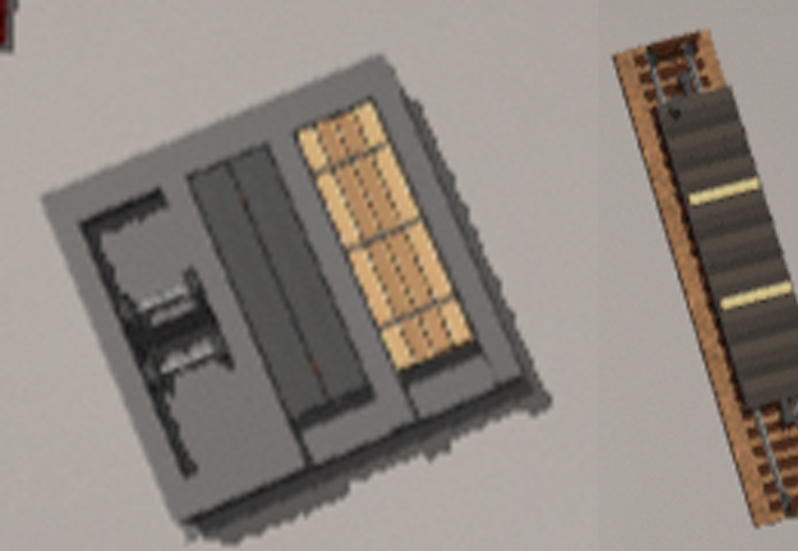

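The crop shows the bundle with three straps in the right-hand pocket. Its notch end is at the lower right (crop 440,365), and the dark girders lie in the pocket beside it. The bundle measures 140 x 43 mm against 180 x 56 mm for the loose one, so the choice is confirmed. Lumber centre is (569.6, 161.6) mm, yaw 23.4°. Car bed is (590.2, -274.5) mm, yaw 14.4°.

Next I move over the press spot (523.7, 141.8) with the fingers closed.

```bash
cat > w.py <<'E'
import sys
from h import *
# usage: w.py x y z yaw(deg): prints the tool-frame shift (mm) and turn needed
s=env.get_state();w,a,b,d=s['orientation'];psi=2*np.arctan2(b,a)
x,y,z,t=map(float,sys.argv[1:5]);p=s['tcp_pos']*1000;D=np.array([x,y,z])-p
turn=-((t-np.degrees(psi)+90)%180-90);q=np.radians(t)
print('t%.2f'%s['clock'],'tcp',p.round(1),'yaw%.1f'%np.degrees(psi),'gap%.1f'%(s['finger_gap']*1e3),'F',s['wrist_force'].round(1),'| turn %.1f then'%turn,np.round([D[0]*np.cos(q)+D[1]*np.sin(q),D[0]*np.sin(q)-D[1]*np.cos(q),-D[2]],1),'ext',env.tip_extent)
E
python3 -m jog '[[1,0,0,0,-5],[1,0.0293,-0.0247,0,0],[1,0.0293,-0.0247,0,0],[1,0.0293,-0.0247,0,0],[1,0.0293,-0.0247,0,0]]' 40
for i in 1; do :; done
python3 -m jog '[[1,0.0293,-0.0247,0,0],[1,0.0293,-0.0247,0,0],[1,0.0293,-0.0247,0,0],[1,0.0293,-0.0247,0,0],[1,0.0293,-0.0247,0,0]]'
python3 -m jog '[[1,0.0293,-0.0247,0,0],[1,0.0293,-0.0247,0,0],[1,0.0293,-0.0247,0,0],[1,0.0293,-0.0247,0,0],[1,0.0293,-0.0247,0,0]]'
python3 -m jog '[[1,0.0293,-0.0247,0,0],[1,0.0293,-0.0247,0,0],[1,0.0293,-0.0247,0,0],[1,0.0293,-0.0247,0,0],[1,0.0293,-0.0247,0,0]]'
python3 -m jog '[[1,0,0,0.03,0],[1,0,0,0.03,0],[1,0,0,0.03,0],[1,0,0,0.0,0]]'
python3 w.py 523.7 141.8 87 23.4
```

```text
clock: 0.52
tcp_pos: [0.2502, -0.4066, 0.2416]
orientation: [-0.001, 0.979, 0.203, -0.0]
wrist_force: [0.8, -0.4, 0.7]
finger_gap: 0.0252
grip_force: 0.0
clock: 0.93
tcp_pos: [0.3356, -0.2348, 0.2421]
orientation: [-0.0, 0.979, 0.203, -0.0]
wrist_force: [0.4, -0.1, 0.6]
finger_gap: 0.0001
grip_force: 0.0
clock: 1.35
tcp_pos: [0.4209, -0.0631, 0.2422]
orientation: [0.0, 0.979, 0.203, -0.0]
wrist_force: [1.4, -0.6, 0.7]
finger_gap: 0.0003
grip_force: 0.0
clock: 1.77
tcp_pos: [0.5062, 0.1085, 0.242]
orientation: [0.0, 0.979, 0.203, -0.0]
wrist_force: [-0.1, -1.0, 0.5]
finger_gap: -0.0003
grip_force: 0.0
clock: 2.1
tcp_pos: [0.5015, 0.1067, 0.1463]
orientation: [-0.001, 0.979, 0.204, -0.005]
wrist_force: [-0.5, 0.1, 0.0]
finger_gap: -0.0004
grip_force: 0.0
t2.10 tcp [501.5 106.7 146.3] yaw23.5 gap-0.4 F [-0.5  0.1  0. ] | turn 0.1 then [ 34.3 -23.4  59.3] ext 0.011
```

```bash
python3 -m jog '[[1,0.0343,-0.0234,0,0],[1,0,0,0.03,0],[1,0,0,0.025,0],[1,0,0,0,0]]'
python3 w.py 523.7 141.8 77 23.4
```

```text
clock: 2.43
tcp_pos: [0.5256, 0.1415, 0.0941]
orientation: [-0.0, 0.979, 0.203, -0.003]
wrist_force: [-2.3, 0.1, -0.6]
finger_gap: -0.0001
grip_force: 0.0
t2.43 tcp [525.6 141.5  94.1] yaw23.5 gap-0.1 F [-2.3  0.1 -0.6] | turn 0.1 then [-1.6 -1.1 17.1] ext 0.011
```

```bash
python3 -m jog '[[1,-0.0016,-0.001,0.01,0],[1,0,0,0.007,0],[1,0,0,0.004,0],[1,0,0,0.004,0]]'
python3 -m jog '[[1,0,0,0.004,0],[1,0,0,0.002,0],[1,0,0,0,0]]'
```

```text
clock: 2.77
tcp_pos: [0.5269, 0.1416, 0.0731]
orientation: [0.0, 0.979, 0.203, 0.001]
wrist_force: [-0.1, -0.3, 0.4]
finger_gap: -0.0001
grip_force: 0.1
clock: 3.02
tcp_pos: [0.5261, 0.1417, 0.0661]
orientation: [0.0, 0.979, 0.203, -0.0]
wrist_force: [-0.5, -0.2, 1.0]
finger_gap: -0.0002
grip_force: 0.0
```

```bash
python3 -m jog '[[1,0,0,0.002,0],[1,0,0,0.002,0],[1,0,0,0.002,0],[1,0,0,0,0]]'
python3 - <<'E'
from h import *
c=cam('side')
cv2.imwrite('pics/s1.png',cv2.resize(c['img'][170:320,130:330],None,fx=3.5,fy=3.5,interpolation=2)[:,:,::-1])
E
```

```text
clock: 3.35
tcp_pos: [0.5265, 0.1419, 0.0605]
orientation: [0.0, 0.979, 0.203, 0.0]
wrist_force: [-0.2, -0.8, 2.4]
finger_gap: -0.0001
grip_force: 0.9
```

View pics/s1.png

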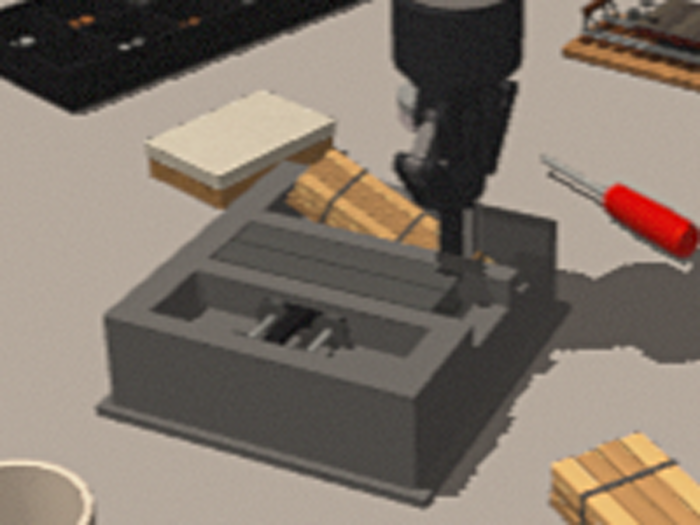

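The bundle has tipped: its +x end stands up at crop (330,190). I retreat upwards, open the gripper and look from above.

```bash
python3 -m jog '[[1,0,0,-0.02,0],[1,0,0,-0.035,0],[1,0,0,-0.04,0],[-1,0.02,0,-0.03,0],[-1,0.035,0,-0.005,0]]' 40
python3 -m jog '[[-1,0.02,0,0,0],[-1,0,0,0,0],[-1,0,0,0,0]]'
python3 w.py 598 174 85 23.4
python3 - <<'E'
from h import *
c=cam('wrist','w1.png');print(np.round(c['T'],3),c['fov_y'])
E
```

```text
clock: 3.82
tcp_pos: [0.5776, 0.1637, 0.1974]
orientation: [0.0, 0.979, 0.203, 0.004]
wrist_force: [2.8, 1.2, 1.3]
finger_gap: 0.0229
grip_force: 0.0
clock: 4.07
tcp_pos: [0.5954, 0.1719, 0.1896]
orientation: [0.0, 0.979, 0.203, -0.0]
wrist_force: [-0.3, -0.9, -0.2]
finger_gap: 0.0604
grip_force: 0.0
t4.07 tcp [595.4 171.9 189.6] yaw23.5 gap60.4 F [-0.3 -0.9 -0.2] | turn 0.1 then [  3.2  -0.8 104.6] ext 0.011
[[ 0.398  0.876  0.271  0.664]
 [-0.917  0.381  0.117  0.201]
 [-0.001 -0.295  0.955  0.322]
 [ 0.     0.     0.     1.   ]] 71.79210095951007
```

View pics/w1.png

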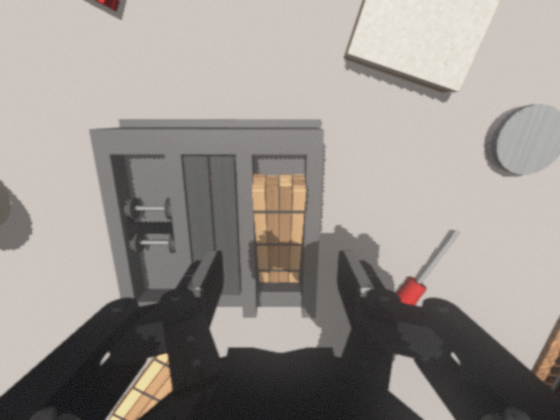

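Run:
```python
from h import *
c=dict(np.load('/tmp/wrist.npz'));q=np.radians(23.4);ux=np.array([np.cos(q),np.sin(q)]);uy=np.array([-ux[1],ux[0]])
col=c['img'][165:205,279].astype(int).sum(1);print(col.tolist())
r=c['img'][200,240:320].astype(int);print((r[:,0]-r[:,2]).tolist())
R=np.array([569.6,161.6])-2.5*ux
for sl in(0,3,6):
  s=72.5-sl
  for nm,X,Z in(('top',s*.891-10,44+s*.454+19.6),('bot',s*.891,44+s*.454)):
    for y in(-22,22):print(sl,nm,y,np.round(proj(c,np.append(R+X*ux+y*uy,Z)/1000),1))
```

```text
[395, 398, 393, 391, 401, 398, 398, 403, 390, 402, 424, 432, 435, 433, 436, 418, 409, 412, 421, 430, 411, 376, 356, 346, 352, 355, 357, 350, 345, 356, 344, 339, 347, 338, 352, 346, 350, 352, 352, 354]
[6, 5, 6, 5, 6, 6, 7, 5, 8, 7, 7, 14, 35, 61, 76, 81, 83, 84, 82, 82, 81, 84, 83, 82, 72, 59, 58, 65, 67, 68, 68, 66, 67, 67, 69, 70, 71, 66, 56, 50, 60, 64, 67, 68, 67, 68, 68, 68, 68, 67, 66, 57, 55, 68, 79, 82, 82, 83, 83, 80, 81, 80, 81, 82, 74, 54, 25, 8, 7, 8, 8, 6, 8, 9, 6, 6, 8, 8, 7, 7]
0 top -22 [306.7 183.2]
0 top 22 [251.2 183.1]
0 bot -22 [305.  166.6]
0 bot 22 [253.1 166.5]
3 top -22 [306.5 186.1]
3 top 22 [251.4 186. ]
3 bot -22 [304.8 169.4]
3 bot 22 [253.3 169.4]
6 top -22 [306.2 188.9]
6 top 22 [251.7 188.9]
6 bot -22 [304.6 172.2]
6 bot 22 [253.5 172.2]
```

The wrist view shows the raised end of the bundle at (279,186), free between the open fingers and sideways centred to within 1 px. The top edge fits a slide of about 3 to 6 mm. I descend on the raised spot (597, 173.5).

```bash
python3 -m jog '[[-1,0.002,-0.001,0.035,0],[-1,0,0,0.035,0],[-1,0,0,0.02,0],[-1,0,0,0.01,0],[-1,0,0,0,0]]'
python3 w.py 597.1 173.5 81 23.4
```

```text
clock: 4.53
tcp_pos: [0.5934, 0.1727, 0.0873]
orientation: [-0.0, 0.979, 0.203, -0.003]
wrist_force: [-1.1, -0.6, 0.3]
finger_gap: 0.0858
grip_force: 0.0
t4.53 tcp [593.4 172.7  87.3] yaw23.4 gap85.8 F [-1.1 -0.6  0.3] | turn 0.0 then [3.8 0.8 6.3] ext 0.011
```

```bash
python3 -m jog '[[-1,0.003,0.0,0.004,0],[-1,0,0,0,0],[0.1,0,0,0,0],[0.3,0,0,0,0],[1,0,0,0,0]]' 30
python3 -m jog '[[1,0,0,0,0],[1,0,0,0,0],[1,0,0,0,0]]'
python3 w.py 597.1 173.5 82 23.4
python3 -m jog '[[1,0,0,-0.01,0],[1,0,0,-0.015,0],[1,0,0,-0.03,0],[1,0,0,-0.035,0],[1,0,0,-0.02,0]]'
python3 w.py 520 -110 150 14.4
python3 - <<'E'
from h import *
c=cam('side')
cv2.imwrite('pics/s2.png',cv2.resize(c['img'][120:320,130:400],None,fx=2.8,fy=2.8,interpolation=2)[:,:,::-1])
E
```

```text
clock: 4.95
tcp_pos: [0.6, 0.1747, 0.0875]
orientation: [0.0, 0.979, 0.203, 0.001]
wrist_force: [-0.5, -1.1, 0.1]
finger_gap: 0.0519
grip_force: 0.0
clock: 5.2
tcp_pos: [0.6, 0.1748, 0.0872]
orientation: [0.0, 0.979, 0.203, 0.001]
wrist_force: [0.2, 0.5, 4.9]
finger_gap: 0.0429
grip_force: 33.0
t5.20 tcp [600.  174.8  87.2] yaw23.4 gap42.9 F [0.2 0.5 4.9] | turn 0.0 then [-3.2  0.1  5.2] ext 0.011
clock: 5.62
tcp_pos: [0.5996, 0.1746, 0.1999]
orientation: [0.0, 0.979, 0.203, 0.001]
wrist_force: [1.4, 0.7, 0.2]
finger_gap: 0.0429
grip_force: 32.5
t5.62 tcp [599.6 174.6 199.9] yaw23.4 gap42.9 F [1.4 0.7 0.2] | turn 9.0 then [-147.9  255.9   49.9] ext 0.011
```

View pics/s2.png

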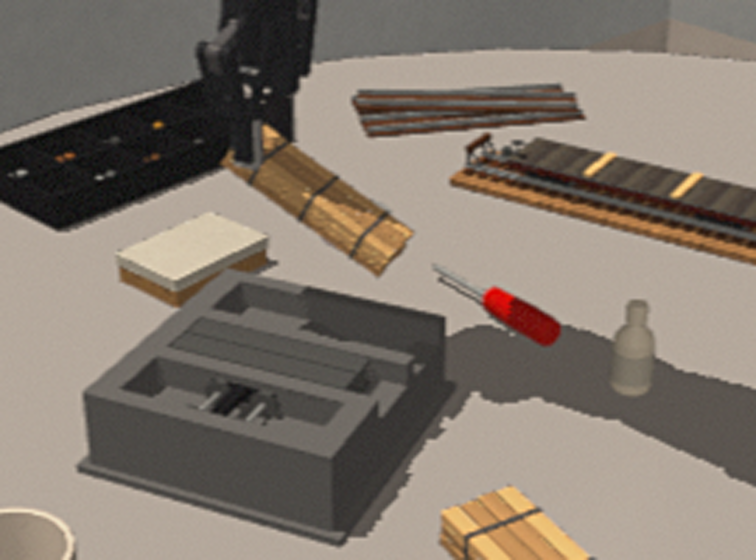

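The bundle is out of the tray and held at about 27°, with its low end at crop (395,255). The jog cannot tilt the tool, so I will level the bundle in the grip by touching its low end on the clear table around (520,-120), then carry it to the car.

```bash
python3 -m jog '[[1,0,0,0,4.5],[1,0,0,0,4.5],[1,-0.0132,0.0295,0,0],[1,-0.0132,0.0295,0,0],[1,-0.0132,0.0295,0,0]]'
python3 -m jog '[[1,-0.0132,0.0295,0,0],[1,-0.0132,0.0295,0,0],[1,-0.0132,0.0295,0,0],[1,-0.0132,0.0295,0,0],[1,-0.0132,0.0295,0,0]]'
python3 -m jog '[[1,-0.0132,0.0295,0,0],[1,0,0,0.02,0],[1,0,0,0.035,0],[1,0,0,0.03,0],[1,0,0,0.015,0]]'
python3 -m jog '[[1,0,0,0,0]]'
python3 w.py 550.5 -112 80 14.4
```

```text
clock: 6.08
tcp_pos: [0.5821, 0.0785, 0.196]
orientation: [0.0, 0.992, 0.127, -0.001]
wrist_force: [0.8, -0.4, -1.2]
finger_gap: 0.0431
grip_force: 32.5
clock: 6.5
tcp_pos: [0.5548, -0.0816, 0.1963]
orientation: [-0.0, 0.992, 0.126, -0.0]
wrist_force: [1.2, -0.1, -1.5]
finger_gap: 0.0434
grip_force: 32.5
clock: 6.92
tcp_pos: [0.5477, -0.1118, 0.0927]
orientation: [-0.001, 0.992, 0.125, -0.003]
wrist_force: [-0.6, 0.7, -0.5]
finger_gap: 0.0431
grip_force: 32.4
clock: 7.0
tcp_pos: [0.5468, -0.1112, 0.0921]
orientation: [-0.002, 0.992, 0.125, -0.004]
wrist_force: [-1.6, 0.4, 0.7]
finger_gap: 0.043
grip_force: 32.4
t7.00 tcp [ 546.8 -111.2   92.1] yaw14.4 gap43.0 F [-1.6  0.4  0.7] | turn 0.0 then [ 3.4  1.7 12.1] ext 0.011
```

```bash
python3 -m jog '[[1,0,0,0.008,0],[1,0,0,0.008,0],[1,0.003,0,0.006,0],[1,0.004,0,0.006,0],[1,0.003,0,0.006,0]]' 20
python3 -m jog '[[1,0.003,0,0.006,0],[1,0.003,0,0.007,0],[1,0.002,0,0.007,0],[1,0.002,0,0.006,0],[1,0,0,0,0]]'
python3 w.py 570 -107 22 14.4
python3 - <<'E'
from h import *
c=cam('side')
cv2.imwrite('pics/s3.png',cv2.resize(c['img'][140:290,230:430],None,fx=3.5,fy=3.5,interpolation=2)[:,:,::-1])
E
```

```text
clock: 7.42
tcp_pos: [0.5617, -0.1097, 0.063]
orientation: [0.0, 0.992, 0.126, 0.001]
wrist_force: [1.5, 0.7, 3.2]
finger_gap: 0.0431
grip_force: 33.3
clock: 7.83
tcp_pos: [0.5693, -0.1069, 0.0347]
orientation: [-0.0, 0.992, 0.126, -0.001]
wrist_force: [0.9, -0.0, 1.5]
finger_gap: 0.0432
grip_force: 33.8
t7.83 tcp [ 569.3 -106.9   34.7] yaw14.5 gap43.2 F [ 0.9 -0.   1.5] | turn 0.1 then [ 0.6  0.3 12.7] ext 0.011
```

View pics/s3.png

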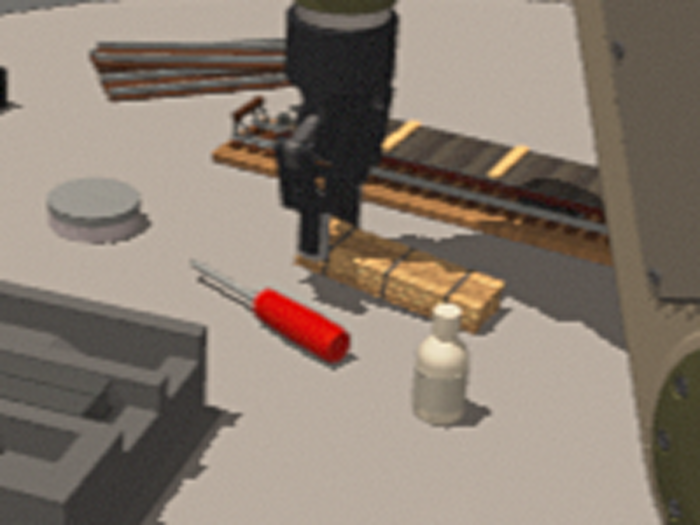

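The bundle is pivoting in the grip and is nearly level, with its low end at crop (490,310). I continue down in small steps.

```bash
python3 -m jog '[[1,0.001,0,0.004,0],[1,0.001,0,0.004,0],[1,0,0,0.002,0],[1,0,0,0,0]]'
python3 -m jog '[[1,0,0,0.002,0],[1,0,0,0.001,0],[1,0,0,0,0]]'
python3 w.py 570 -107 22 14.4
```

```text
clock: 8.22
tcp_pos: [0.5716, -0.1066, 0.0259]
orientation: [-0.0, 0.992, 0.126, -0.0]
wrist_force: [0.6, -0.6, 1.9]
finger_gap: 0.0431
grip_force: 33.9
clock: 8.47
tcp_pos: [0.5718, -0.1067, 0.0233]
orientation: [0.0, 0.992, 0.126, 0.0]
wrist_force: [1.2, 0.6, 2.5]
finger_gap: 0.0427
grip_force: 33.9
t8.47 tcp [ 571.8 -106.7   23.3] yaw14.4 gap42.7 F [1.2 0.6 2.5] | turn 0.0 then [-1.9 -0.2  1.3] ext 0.011
```

```bash
python3 -m jog '[[1,0,0,0.0015,0],[1,0,0,0.0015,0],[1,0,0,0,0]]'
python3 -m jog '[[1,0,0,0.0015,0],[1,0,0,0.0,0]]'
python3 w.py 570 -107 22 14.4
```

```text
clock: 8.72
tcp_pos: [0.572, -0.1067, 0.022]
orientation: [0.0, 0.992, 0.126, 0.001]
wrist_force: [-1.7, 0.3, 12.9]
finger_gap: 0.0428
grip_force: 35.2
clock: 8.88
tcp_pos: [0.5722, -0.1067, 0.0218]
orientation: [0.0, 0.992, 0.126, 0.001]
wrist_force: [-6.1, 1.4, 21.5]
finger_gap: 0.043
grip_force: 36.3
t8.88 tcp [ 572.2 -106.7   21.8] yaw14.5 gap43.0 F [-6.1  1.4 21.5] | turn 0.1 then [-2.2 -0.2 -0.2] ext 0.011
```

Flat on the table: the force jumped at TCP z = 22 mm, so the TCP sits 22 mm above the underside. I firm up the grip, lift and measure the held bundle.

```bash
python3 -m jog '[[1,0,0,0,0],[1,0,0,-0.005,0],[1,0,0,-0.015,0],[1,0,0,-0.03,0],[1,0,0,-0.035,0]]' 45
python3 -m jog '[[1,0,0,-0.015,0],[1,0,0,0,0],[1,0,0,0,0]]'
python3 w.py 590.2 -274.5 120 14.4
python3 - <<'E'
from h import *
a=cam('side')['img'];b=cam('top')['img']
A=cv2.resize(a[100:250,250:420],None,fx=2.3,fy=2.3*1,interpolation=2);B=cv2.resize(b[120:270,290:460],None,fx=2.3,fy=2.3,interpolation=2)
cv2.imwrite('pics/s4.png',np.hstack([A,B])[:,:,::-1])
E
```

```text
clock: 9.3
tcp_pos: [0.5691, -0.1059, 0.102]
orientation: [-0.001, 0.992, 0.126, -0.003]
wrist_force: [1.4, -0.3, -1.1]
finger_gap: 0.0425
grip_force: 45.9
clock: 9.55
tcp_pos: [0.572, -0.1069, 0.1192]
orientation: [0.0, 0.992, 0.126, 0.001]
wrist_force: [0.4, 0.1, -1.1]
finger_gap: 0.0427
grip_force: 46.0
t9.55 tcp [ 572.  -106.9  119.2] yaw14.4 gap42.7 F [ 0.4  0.1 -1.1] | turn 0.0 then [-24.1 166.9  -0.8] ext 0.011
```

View pics/s4.png

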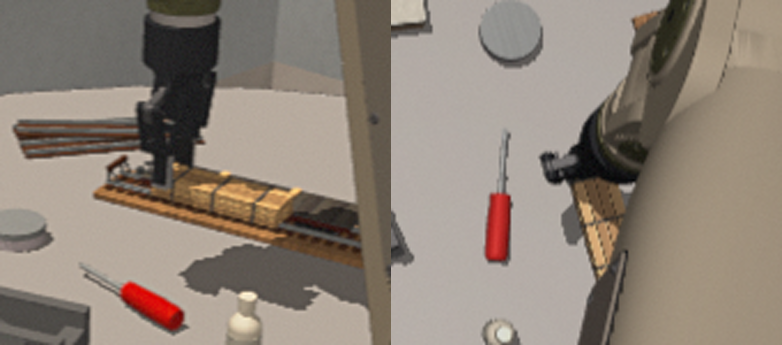

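Run:
```python
from h import *
c=dict(np.load('/tmp/side.npz'));q=np.radians(14.4);ux=np.array([np.cos(q),np.sin(q)]);uy=np.array([-ux[1],ux[0]])
for d in(50,54,58):
  C=np.array([572,-106.9])-d*ux
  for X,y,z in((-70,22,119.2),(-70,-22,119.2),(-70,22,97.2),(70,22,119.2),(0,22,119.2)):print(d,X,y,z,np.round(proj(c,np.append(C+X*ux+y*uy,z)/1000),1))
im=c['img'][175:205,330:385]
hsv=cv2.cvtColor(c['img'],cv2.COLOR_RGB2HSV)
cv2.imwrite('pics/s5.png',cv2.resize(c['img'][160:205,300:390],None,fx=8,fy=8,interpolation=0)[:,:,::-1])
```

```text
50 -70 22 119.2 [367.9 188.9]
50 -70 -22 119.2 [375.4 182.2]
50 -70 22 97.2 [367.  197.7]
50 70 22 119.2 [313.1 175.3]
50 0 22 119.2 [339.8 181.9]
54 -70 22 119.2 [369.6 189.3]
54 -70 -22 119.2 [377.  182.6]
54 -70 22 97.2 [368.7 198.1]
54 70 22 119.2 [314.6 175.7]
54 0 22 119.2 [341.3 182.3]
58 -70 22 119.2 [371.3 189.7]
58 -70 -22 119.2 [378.7 183. ]
58 -70 22 97.2 [370.3 198.5]
58 70 22 119.2 [316.1 176. ]
58 0 22 119.2 [342.9 182.7]
```

View pics/s5.png

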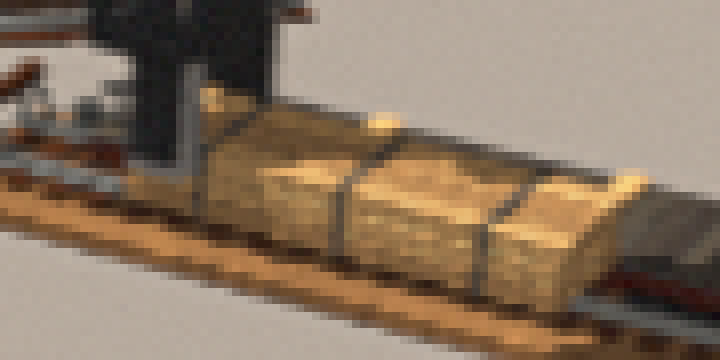

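The end corner at crop (575,235), i.e. full (371.9,189.4), suggests the grip is about 57 mm from the middle. The bundle is level. I check the side camera's bias against the bearers and the fingertip.

Run:
```python
from h import *
c=dict(np.load('/tmp/side.npz'));q=np.radians(14.4);ux=np.array([np.cos(q),np.sin(q)]);uy=np.array([-ux[1],ux[0]])
for p in((641.5,-292,44),(554,-314,44)):print('bearer -y end',np.round(proj(c,np.array(p)/1000),1))
G=np.array([572,-106.9])
for X in(-11,11):
  for y in(22,37):print('finger',X,y,np.round(proj(c,np.append(G+X*ux+y*uy,108)/1000),1))
im=c['img'].astype(int);print('finger row178',im[178,312:330].sum(1).tolist());print('row 170',im[170,312:330].sum(1).tolist())
t=dict(np.load('/tmp/top.npz'))
for d in(50,54,58):
  C=G-d*ux
  print(d,[np.round(proj(t,np.append(C+X*ux+22*uy,119.2)/1000),1).tolist() for X in(-42,0)])
cv2.imwrite('pics/s6.png',cv2.resize(t['img'][190:250,355:405],None,fx=10,fy=10,interpolation=0)[:,:,::-1])
```

```text
bearer -y end [348.9 173.9]
bearer -y end [379.5 181.3]
finger -11 22 [324.5 182.5]
finger -11 37 [321.6 184.7]
finger 11 22 [316.3 180.5]
finger 11 37 [313.3 182.6]
finger row178 [116, 107, 120, 142, 114, 96, 87, 82, 73, 108, 233, 281, 224, 162, 192, 242, 267, 278]
row 170 [443, 310, 260, 248, 177, 96, 73, 86, 88, 89, 157, 262, 266, 233, 198, 154, 98, 68]
50 [[378.2, 231.4], [373.3, 214.0]]
54 [[378.7, 233.1], [373.8, 215.6]]
58 [[379.2, 234.8], [374.3, 217.3]]
```

View pics/s6.png

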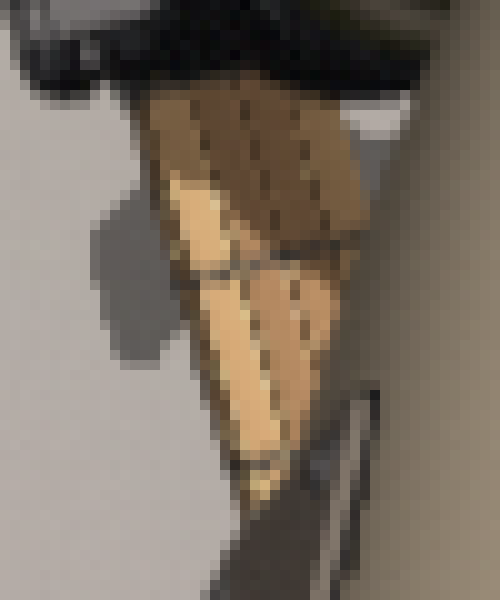

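The centre strap's left end is at crop (190,275), i.e. (374,217.5) in the top view. Both views give an offset of 58 mm, so the TCP target over the car is (646.4, -260.1), with contact at z ≈ 66.

```bash
python3 -m jog '[[1,0.0057,0.0278,0,0],[1,0.0057,0.0278,0,0],[1,0.0057,0.0278,0,0],[1,0.0057,0.0278,0,0],[1,0.0057,0.0278,0,0]]'
python3 -m jog '[[1,0.0057,0.0278,0,0],[1,0,0,0.015,0],[1,0,0,0.015,0],[1,0,0,0,0],[1,0,0,0,0]]'
python3 w.py 646.4 -260.1 66 14.4
```

```text
clock: 10.07
tcp_pos: [0.6331, -0.2347, 0.1161]
orientation: [-0.001, 0.992, 0.126, -0.002]
wrist_force: [-0.3, 0.4, -0.9]
finger_gap: 0.0426
grip_force: 46.0
clock: 10.48
tcp_pos: [0.6444, -0.2587, 0.0855]
orientation: [-0.002, 0.992, 0.126, -0.003]
wrist_force: [-0.3, 0.5, -1.4]
finger_gap: 0.0424
grip_force: 46.1
t10.48 tcp [ 644.4 -258.7   85.5] yaw14.4 gap42.4 F [-0.3  0.5 -1.4] | turn 0.0 then [ 1.6  1.9 19.5] ext 0.011
```

```bash
python3 -m jog '[[1,0,0,0.006,0],[1,0,0,0.005,0],[1,0,0,0.002,0],[1,0,0,0,0],[1,0,0,0,0]]'
python3 w.py 646.4 -260.1 66 14.4
```

```text
clock: 10.9
tcp_pos: [0.6465, -0.2594, 0.0761]
orientation: [0.0, 0.992, 0.126, 0.0]
wrist_force: [-0.3, -0.8, -0.7]
finger_gap: 0.0427
grip_force: 46.1
t10.90 tcp [ 646.5 -259.4   76.1] yaw14.5 gap42.7 F [-0.3 -0.8 -0.7] | turn 0.1 then [-0.3  0.6 10.1] ext 0.011
```

```bash
python3 -m jog '[[1,0,0.0006,0.003,0],[1,0,0,0.003,0],[1,0,0,0.002,0],[1,0,0,0,0],[1,0,0,0,0]]'
python3 -m jog '[[1,0,0,0.001,0],[1,0,0,0,0]]'
```

```text
clock: 11.32
tcp_pos: [0.6464, -0.2602, 0.0676]
orientation: [-0.0, 0.992, 0.126, -0.0]
wrist_force: [0.2, -0.4, -1.1]
finger_gap: 0.0425
grip_force: 46.1
clock: 11.48
tcp_pos: [0.6466, -0.2603, 0.0668]
orientation: [0.0, 0.992, 0.126, 0.0]
wrist_force: [0.7, -0.2, -0.9]
finger_gap: 0.0427
grip_force: 46.1
```

```bash
python3 -m jog '[[1,0,0,0.0007,0],[1,0,0,0,0],[1,0,0,0,0]]'
python3 -m jog '[[1,0,0,0.0005,0],[1,0,0,0,0],[1,0,0,0,0]]'
```

```text
clock: 11.73
tcp_pos: [0.6467, -0.2603, 0.0663]
orientation: [0.0, 0.992, 0.126, 0.0]
wrist_force: [0.7, 0.4, -0.1]
finger_gap: 0.0425
grip_force: 46.2
clock: 11.98
tcp_pos: [0.6468, -0.2603, 0.066]
orientation: [0.0, 0.992, 0.126, 0.0]
wrist_force: [-0.4, 0.8, 2.2]
finger_gap: 0.0427
grip_force: 46.4
```

Contact is light, about 3 N. I release gently, retreat upwards and measure.

```bash
python3 -m jog '[[1,0,0,0,0],[0.2,0,0,0,0],[0,0,0,0,0],[-0.5,0,0,0,0],[-1,0,0,0,0]]' 20
python3 -m jog '[[-1,0,0,0,0],[-1,0,0,-0.01,0],[-1,0,0,-0.03,0],[-1,0,0,-0.04,0],[-1,0,0,-0.04,0]]'
python3 -m jog '[[-1,0.0,-0.03,-0.02,0],[-1,0.0,-0.04,0,0],[-1,0,-0.04,0,0],[-1,0,-0.04,0,0],[-1,0,-0.04,0,0]]'
python3 -m jog '[[-1,0,-0.04,0,0],[-1,0,-0.04,0,0],[-1,0,-0.04,0,0],[-1,0,-0.04,0,0],[-1,0,0,0,0]]'
python3 - <<'E'
from h import *
c=cam('top');hsv=cv2.cvtColor(c['img'],cv2.COLOR_RGB2HSV);cam('side')
m=((hsv[...,0]>8)&(hsv[...,0]<28)&(hsv[...,1]>80)&(hsv[...,2]>130)).astype(np.uint8)
s=np.zeros_like(m);s[145:235,412:462]=m[145:235,412:462]
s=cv2.morphologyEx(s,cv2.MORPH_CLOSE,np.ones((5,5)));s=cv2.morphologyEx(s,cv2.MORPH_OPEN,np.ones((5,5)))
k=max(cv2.findContours(s,0,1)[0],key=cv2.contourArea)
r=cv2.minAreaRect(np.array([onz(c,u,v,.066)[:2]*1000 for u,v in k[:,0]],np.float32));print('lumber',r)
# deck outline: fit dark deck ends
d=((hsv[...,2]<95)).astype(np.uint8)|s;e=np.zeros_like(d);e[125:255,405:468]=d[125:255,405:468]
e=cv2.morphologyEx(e,cv2.MORPH_OPEN,np.ones((9,9)))
k=max(cv2.findContours(e,0,1)[0],key=cv2.contourArea)
r=cv2.minAreaRect(np.array([onz(c,u,v,.04)[:2]*1000 for u,v in k[:,0]],np.float32));print('deck',r)
E
```

```text
clock: 12.4
tcp_pos: [0.6463, -0.2602, 0.0652]
orientation: [-0.0, 0.992, 0.126, -0.0]
wrist_force: [-0.4, 0.7, -0.1]
finger_gap: 0.0658
grip_force: 0.0
clock: 12.82
tcp_pos: [0.6456, -0.2597, 0.1862]
orientation: [-0.001, 0.992, 0.126, -0.001]
wrist_force: [2.0, -0.4, 0.4]
finger_gap: 0.0856
grip_force: 0.0
clock: 13.23
tcp_pos: [0.5985, -0.0749, 0.2066]
orientation: [0.0, 0.992, 0.125, 0.001]
wrist_force: [1.0, 0.8, -0.6]
finger_gap: 0.0852
grip_force: 0.0
clock: 13.65
tcp_pos: [0.5568, 0.0848, 0.2066]
orientation: [-0.001, 0.992, 0.129, -0.0]
wrist_force: [-0.6, -0.6, -0.1]
finger_gap: 0.0854
grip_force: 0.0
lumber ((590.2603759765625, -271.178466796875), (139.37901306152344, 50.195716857910156), 14.841361045837402)
deck ((624.8056030273438, -262.7552490234375), (211.0629119873047, 71.44969177246094), 16.047883987426758)
```

Run:
```python
from h import *
a=cv2.imread('pics/top0.png',0).astype(np.float32);c=dict(np.load('/tmp/top.npz'));b=cv2.cvtColor(c['img'],cv2.COLOR_RGB2GRAY).astype(np.float32)
for n,(x0,y0,x1,y1) in dict(deckfar=(405,130,445,160),decknear=(430,222,470,250),track=(395,118,430,134)).items():
  A=a[y0:y1,x0:x1].copy();B=b[y0:y1,x0:x1].copy();print(n,cv2.phaseCorrelate(A,B,cv2.createHanningWindow((x1-x0,y1-y0),cv2.CV_32F)),abs(A-B).mean())
s=dict(np.load('/tmp/side.npz'));q=np.radians(14.4);ux=np.array([np.cos(q),np.sin(q)]);uy=np.array([-ux[1],ux[0]])
hsv=cv2.cvtColor(s['img'],cv2.COLOR_RGB2HSV)
C=np.array([590.2,-274.5])
P=[[np.round(proj(s,np.append(C+X*ux+22*uy,z)/1000),1).tolist() for z in(66,44)] for X in(70,0,-70)];print(P)
for X in P:
  u=int(X[0][0]);u+= 3 if X is P[0] else -3 if X is P[2] else 0
  v0=int(X[0][1]);print(u,v0-6,[tuple(s['img'][v,u].tolist()) for v in range(v0-6,v0+14)])
```

```text
deckfar ((0.013869751421271559, 0.028235683967908543), 0.9821438038349152) 1.7653391
decknear ((0.06745901766844753, 0.09735360571702678), 0.9874561462799708) 4.6910715
track ((-0.013810643154592128, -0.07750758714282924), 1.0063770968053076) 5.4035716
[[[333.1, 170.8], [332.6, 178.2]], [[357.0, 176.5], [356.3, 184.1]], [[382.1, 182.4], [381.2, 190.2]]]
336 164 [(181, 171, 157), (180, 168, 155), (179, 166, 156), (179, 169, 159), (178, 165, 153), (186, 144, 102), (216, 160, 96), (231, 179, 108), (165, 124, 78), (154, 115, 73), (156, 121, 78), (146, 111, 71), (131, 102, 65), (146, 106, 68), (128, 94, 61), (82, 62, 43), (51, 44, 41), (83, 75, 64), (75, 67, 60), (65, 63, 62)]
357 170 [(222, 174, 123), (221, 169, 104), (186, 136, 86), (194, 142, 86), (186, 137, 84), (161, 124, 86), (158, 126, 91), (137, 105, 68), (125, 98, 66), (133, 104, 69), (127, 97, 67), (134, 104, 70), (138, 103, 69), (122, 92, 61), (92, 70, 51), (48, 41, 38), (82, 73, 63), (82, 74, 63), (61, 52, 50), (62, 31, 28)]
379 176 [(218, 171, 110), (207, 156, 96), (193, 139, 84), (183, 134, 85), (203, 153, 97), (228, 178, 109), (215, 162, 102), (163, 125, 78), (159, 130, 82), (148, 115, 71), (144, 110, 71), (135, 101, 64), (117, 88, 56), (131, 96, 62), (67, 55, 43), (81, 70, 63), (85, 75, 64), (74, 69, 64), (58, 45, 42), (55, 27, 21)]
```

The car has not moved (under 0.1 px), and the bundle is level and centred. I hand in.

```bash
python3 -c "
from workcell import env
print(env.hand_in())"
```

```text
the job is handed in; nothing more can be done
None
```

The lumber was tipped, lifted out and laid flat and centred on the car's two bearers. Before setting it down I levelled it in the grip by touching it on the clear table. The car did not shift measurably, and the job was handed in at about 14 s.

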